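# Fit the drawer divider and shut the drawer

## Task

Take the less tall of the two dividers out of the stand and slide it down into the grooves across the open drawer until it rests on the drawer's floor, then push the drawer home until it seats fully shut. Leave the taller divider standing in the stand and everything else on the table where it is.

Things in the scene. Friction and masses are not known exactly. Their poses are not given: they have to be found in the camera images.
- low_divider: The lower of two white plastic divider plates: 8 mm thick (x), 128 mm wide (y), 48 mm high, with a tab 45 mm wide in the middle of its top edge that rises to 66 mm in all. Stands upright in the stand. Origin: centre of its lower edge; z up. Both faces and ends are alike.
- high_divider: The higher divider, the same but with a plate 74 mm high and 92 mm to the top of its tab; too high for this drawer. Origin: centre of its lower edge, axes as for the lower one.
- stand: Dark steel stand, fixed: base plate 160 x 150 x 8 mm, with two loose slots (13 mm wide, posts to 36 mm above the table) across x at x = -42 and +42 mm of its frame, one divider in each (either may be in either). Origin: centre of its underside.
- cabinet: Grey two-drawer desktop cabinet, fixed, 170 mm wide (y), 220 deep (x), 162 high. Origin: foot of the middle of its front face; +x points into the cabinet. The upper drawer stands open; the opening above it ends 150 mm over the table, so only a low divider resting on the drawer floor goes in. The lower drawer is shut and not used.
- drawer (a joint): How far the upper drawer is open, m: 0 is fully shut, at most 0.165. It slides along the cabinet's x axis with about 2 N of friction; over the last 10 mm a spring detent resists (a few N) and then holds it shut.
- groove (a point): Point on the floor of the drawer (75 mm over the table), midway between two facing upright grooves on its side walls; moves with it. x points into the cabinet, y along the divider, z up. Grooves: 10 mm wide (x), flared to 14 at the mouth, 47 mm high, 12 mm deep. Walls: 134 mm apart, 50 high. Front plate inside: 60 mm towards -x; cabinet front: (opening - 60 mm) towards +x.
- drawer_front (a point): Middle of the outer face of the drawer front plate, 115 mm over the table; moves with the drawer; x points into the cabinet. The plate is 168 mm wide, 8 thick, and reaches from 64 to 146 mm over the table. A flat pull 70 mm wide, 8 thick, sticks out 11 mm from it at 84 mm over the table.
- mug: Loose white mug, 76 mm across, 90 mm high; origin at the centre of its underside.
- jar: Loose clear jar, 60 mm across, 70 mm high; origin at the centre of its underside.
- screwdriver: Loose screwdriver 180 mm long, lying on the table; origin at the middle of its underside.
- stapler: Loose black stapler 130 x 34 x 41 mm; origin at the centre of its underside.
- buckle: Loose black plastic buckle 67 x 34 x 10 mm lying flat; origin at the centre of its body's underside.
- ruler: Loose steel ruler 200 x 30 x 5 mm lying flat; origin at the centre of its underside.
There are look-alikes about, which are no part of the job. What is shaped like the low_divider but blue is not meant.

How it is judged:
By the outcome, as a careful person would: the job done as asked, in the order asked, and still so for the second after the job is handed in, with the robot touching nothing.
It also fails if it takes over 61 s, if anything falls off the work surface, if the arm or the gripper's body presses on something with over 40 N, if the wrist force passes 120 N, or if a joint passes its speed limit or range.

## Robot

A 6-joint arm with a two-finger parallel gripper is mounted at the origin on the work surface. World frame = base frame: x ahead of the robot, y to its left, z up, the work surface at z = 0. Lengths are in m, angles in rad, forces in N, time in s.
With the tool pointing down it reaches from about 0.225 to 0.875 m from the base axis. Payload 3.4 kg.
Tool frame: the origin (TCP) lies at the very end of the fingers, on their centre line; the grasp point (between the pads) lies 19 mm behind it; z points along the fingers, y is the line along which they close (so a half turn about z gives the same grasp; the last joint's range is limited). The gripper opens to 85 mm and grips with 20 to 120 N. Pads are 22 mm wide; open, the fingers measure 114 mm over their backs; the gripper's body (76 mm by 85 mm) begins 54 mm behind the grasp point. The pads swing forward as they close: fully open they stand 13 mm farther back than shut.
Start: joints at [-1.359, 0.276, 1.505, -0, 1.361, -0.121], TCP at [0.188, -0.543, 0.231] pointing down, gripper open.
Joint ranges: [-2.89, 2.89], [-0.75, 2.08], [0.22, 2.7], [-1.18, 4.32], [0.11, 2.71], [-2.7, 2.7]. Speed limits (rad/s): [2.57, 2.57, 3.14, 3.14, 3.14, 3.14].

## Interface

Orientations are given as a unit quaternion [x, y, z, w].
In Python, from cell import bot gives the robot as it stands.
- The arm moves only by the tool step_arm, never from a script. Its argument "plan" is a list of rows, each a list of 5 numbers: the finger opening in mm, from 0 to 85.4, then the shift along the tool's x, y, z in units of 50 mm (1.0 is 50 mm), then the turn about the tool's z in units of 5 degrees (1.0 is 5 degrees). In form: [[hand, x, y, z, turn], ...]. A call has 1 to 12 rows; each row shifts and turns the commanded pose from where the row before left it, along the tool's axes as they then stand; what a row does not reach is not made up. A row lasts 1/10 s, in which the tool goes at most 50 mm and 8.59 degrees, less where a joint would pass 70% of its speed; a pose out of reach is approached as far as the arm can. A call is refused whole if a number of a shift passes 1 or a number of a turn 1, either way. A call with a gripper value outside its range is refused whole. The fingers move at their own pace and stop on an object; the grip force is fixed at half the most. Time passes only in rows, so rows that do not move let the fingers close. It gives the time, the measured TCP pose, the force, the opening and the grip force at its end, in the units of the state.
- bot.read_state(): the state, without advancing time (a new reading comes with each control period).
- bot.read_camera(name): name is "scene" or "top"; returns a dict with "color" (384x512x3 uint8, blue, green, red), "fx", "fy", "cx", "cy" (pixels), "cam_to_world" (4x4, takes a point from camera to world coordinates). Camera axes: x right, y up, looking along -z (the intrinsics and any distortion apply to the point x, -y, -z); pixel columns grow to the right and rows downward; lengths in m; the calibration is good to about 2 mm. A picture is of the moment at which its call begins. There is no depth.
- bot.finish_job(): hands the job in; it is judged then, once.
The state is a dict: "time": time; "joints": joint angles; "dq": joint speeds; "tau": joint torques, N m; "eef_pos": TCP position; "orientation": TCP orientation; "force": force on the tool from outside, world axes, zero at the start; "torque": the same for the moment, N m; "width": finger opening in m; "grasp_force": force on a finger pad.
Only numpy, scipy, OpenCV 4.12 (cv2) and the standard library are available. Lean on these libraries where they do the work, as an engineer would, in place of code of your own. Each camera call takes 0.05 s, during which the arm holds its last target. There are 200 camera calls.

## Working session

There is one attempt and no reset: what is moved stays moved. The work goes in short steps, Python scripts to look and compute and a tool call to move; the robot and the scene stay as the last step left them, time stands still between calls to the robot, and variables do not carry over. Pictures are saved under pics/ and viewed, at most 11 in all, crops included, and the job is handed in when it is done.

Besides the shell and the picture viewer there is one more tool, called as name([rows], argument=value, ...), one row to a line, values as JSON. step_arm: Moves the arm, as the interface text tells. Its arguments: {"type":"object","properties":{"plan":{"type":"array","items":{"type":"array","items":{"type":"number"}}}},"required":["plan"]}

```bash
mkdir -p pics
cat > h.py <<'E'
import numpy as np,cv2,pickle
from cell import bot
def shot(n,tag):
    c=bot.read_camera(n); cv2.imwrite(f'pics/{tag}.png',c['color']); pickle.dump(c,open(f'{tag}.pkl','wb')); return c
def ray(c,u,v):
    T=np.array(c['cam_to_world']); d=np.array([(u-c['cx'])/c['fx'],-(v-c['cy'])/c['fy'],-1.]); return T[:3,3],T[:3,:3]@d
def onz(c,u,v,z):
    o,d=ray(c,u,v); return o+d*(z-o[2])/d[2]
def px(c,p):
    T=np.array(c['cam_to_world']); q=T[:3,:3].T@(np.array(p)-T[:3,3]); return c['cx']+c['fx']*q[0]/-q[2], c['cy']-c['fy']*q[1]/-q[2]
E
python3 - <<'E'
from h import *
for n in('scene','top'):
    c=shot(n,n+'0'); print({k:v for k,v in c.items() if k!='color'})
a=[cv2.imread(f'pics/{n}0.png') for n in('scene','top')]
for n,i in zip(('scene','top'),a): cv2.imwrite(f'pics/{n}0b.png',cv2.resize(i,(800,600),interpolation=cv2.INTER_CUBIC))
print(bot.read_state())
E
```

```text
{'fx': 427.3784177117261, 'fy': 427.3784177117261, 'cx': 258.9166953128813, 'cy': 186.8647319999893, 'cam_to_world': array([[-0.62362655, -0.65618036,  0.42487324,  1.07650204],
       [ 0.78170172, -0.52741473,  0.33283046,  0.41276507],
       [ 0.0056876 ,  0.53968605,  0.84184715,  1.10986031],
       [ 0.        ,  0.        ,  0.        ,  1.        ]])}
{'fx': 446.0596470988515, 'fy': 446.0596470988515, 'cx': 256.7119460417748, 'cy': 193.18895185133115, 'cam_to_world': array([[-0.0195617 ,  0.99860484, -0.04904816,  0.47355651],
       [-0.99973573, -0.01894423,  0.01302255,  0.00409082],
       [ 0.0120752 ,  0.04928994,  0.99871152,  1.34778661],
       [ 0.        ,  0.        ,  0.        ,  1.        ]])}
{'time': 0.1, 'joints': array([-1.35904412e+00,  2.76529210e-01,  1.50602663e+00, -2.54721531e-05,
        1.36073272e+00, -1.20990338e-01]), 'dq': array([-0.00164771, -0.00247615, -0.00333916, -0.00175222, -0.00016207,
        0.00070919]), 'tau': array([ 1.52778270e-03, -4.17701769e+01, -2.46404529e+01, -3.60620579e-04,
        5.79013358e-03,  7.51705642e-06]), 'eef_pos': array([ 0.18770291, -0.54297808,  0.23051968]), 'orientation': array([ 9.86191397e-01,  1.65607393e-01, -5.09087246e-05, -8.46515110e-04]), 'force': array([ 0.08011295,  0.11082779, -0.27871809]), 'torque': array([ 0.02706072, -0.01437796, -0.01131657]), 'grasp_force': 0.0, 'width': 0.08534454721090914}
```

View pics/scene0b.png

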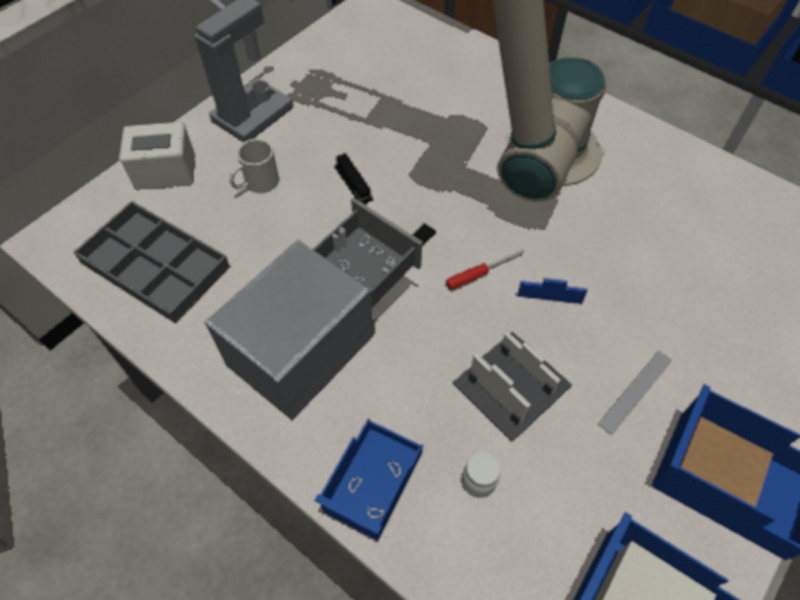

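View pics/top0b.png

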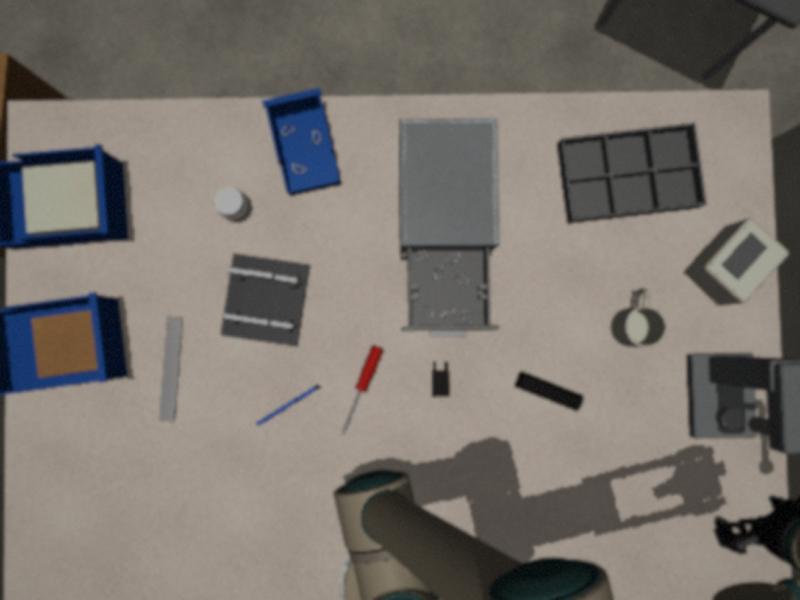

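The white plates are in the stand: A at about (500,388) in scene and (264,275) in top, B at about (530,362) and (259,322). The blue one at (552,290) is the decoy. Next I'll enlarge the stand and the drawer.

Run:
```python
from h import *
s=cv2.imread('pics/scene0.png');t=cv2.imread('pics/top0.png')
a=cv2.resize(s[208:283,285:370],None,fx=4.6,fy=4.6,interpolation=cv2.INTER_CUBIC)
b=cv2.resize(t[155:230,135:205],None,fx=4.6,fy=4.6,interpolation=cv2.INTER_CUBIC)
c=cv2.resize(t[150:220,250:326],None,fx=3.6,fy=3.6,interpolation=cv2.INTER_CUBIC)
d=cv2.resize(s[125:200,190:285],None,fx=3.6,fy=3.6,interpolation=cv2.INTER_CUBIC)
o=np.zeros((600,800,3),np.uint8)
for im,x,y in((a,0,0),(b,400,0),(c,0,346),(d,400,346)):
    h,w=im.shape[:2];h=min(h,600-y);w=min(w,800-x);o[y:y+h,x:x+w]=im[:h,:w]
o=cv2.convertScaleAbs(o,alpha=1.5)
cv2.imwrite('pics/crop1.png',o)
```

```text
(no output)
```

View pics/crop1.png

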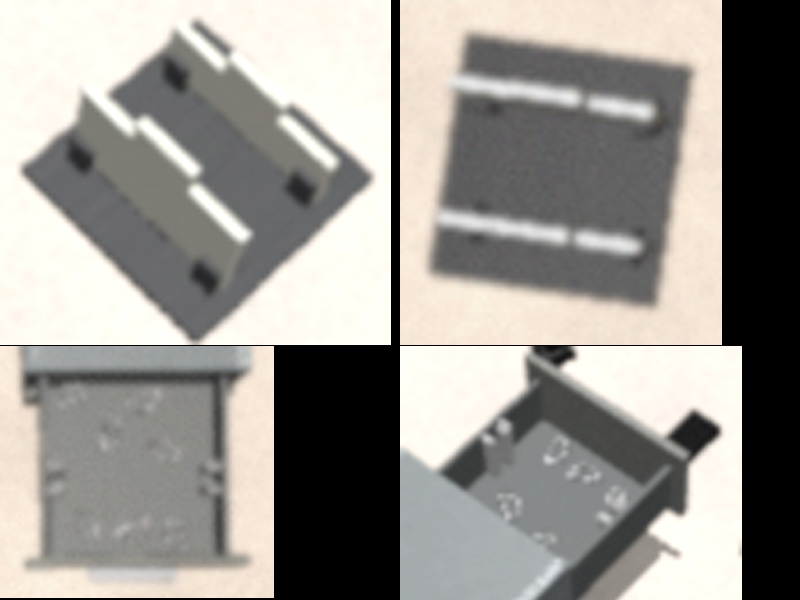

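In the crop, plate A (left in scene, upper in top) shows a much taller face above its stand posts. Plate B (scene ≈(530,362), lower in top at ≈(259,322)) is the lower white one, so B is the low divider. The drawer ribs are at about (265,187) and (308,187) in the native top view.

```bash
cat > m.py <<'E'
from h import *
import sys
T=pickle.load(open('top0.pkl','rb'));S=pickle.load(open('scene0.pkl','rb'))
g=lambda c:cv2.cvtColor(c['color'],cv2.COLOR_BGR2GRAY).astype(float)
def comps(m,amin=15):
    n,l,st,ce=cv2.connectedComponentsWithStats(m.astype(np.uint8)); return [(l==i,st[i],ce[i]) for i in range(1,n) if st[i][4]>=amin]
gt=g(T); roi=np.zeros_like(gt,bool); roi[158:226,138:202]=1
hsv=cv2.cvtColor(T['color'],cv2.COLOR_BGR2HSV)
# stand outline: dark mask closed over the white strips, base top z=.008
m=((gt<110)&roi).astype(np.uint8); m=cv2.morphologyEx(m,cv2.MORPH_CLOSE,np.ones((9,9)))
cs=max(cv2.findContours(m,0,1)[0],key=cv2.contourArea)
w=np.array([onz(T,*p[0],.008)[:2] for p in cs],np.float32); r=cv2.minAreaRect(w); print('stand',r)
box=np.zeros_like(m); cv2.fillPoly(box,[cs],1)
def strip(gi,c,mask,zs,tag):
    for mm,st,ce in comps(mask):
        v,u=np.nonzero(mm); W=gi[v,u]
        for z in zs:
            p=np.array([onz(c,a,b,z)[:2] for a,b in zip(u,v)]); q=p.astype(np.float32)
            rc=cv2.minAreaRect(q); vx,vy,x0,y0=cv2.fitLine(q,cv2.DIST_L2,0,.01,.01).ravel(); ext=(q-[x0,y0])@[vx,vy]
            print(tag,st,'z',z,'cen',np.round(np.average(p,axis=0,weights=W-90),4),'ang',round(np.degrees(np.arctan2(vy,vx)),1),'ends',np.round([[x0+vx*e,y0+vy*e] for e in(ext.min(),ext.max())],4).tolist())
strip(gt,T,(gt>125)&(box>0),(.056,.074),'top')
gs=g(S); rs=np.zeros_like(gs,np.uint8); cv2.fillPoly(rs,[np.array([[290,246],[326,210],[366,246],[328,281]])],1)
strip(gs,S,(gs>140)&(rs>0),(.056,.074),'scn')
# cabinet / drawer: vertical and horizontal edge positions in top view by gradient
def edge(u,v,du,dv,n,sign):  # strongest subpixel edge along (du,dv)
    k=np.arange(-n,n+.01,.25); pr=cv2.remap(cv2.GaussianBlur(gt,(0,0),.7).astype(np.float32),(u+du*k).astype(np.float32)[None],(v+dv*k).astype(np.float32)[None],cv2.INTER_CUBIC)[0]
    d=np.gradient(pr)*sign; i=d.argmax(); return k[i]
L=[(257,1),(318,-1)]
for nm,u0,sg,z,rows in(('cabL',256,-1,.162,range(82,155,6)),('cabR',318,1,.162,range(82,155,6))):
    q=np.array([onz(T,u0+edge(u0,v,1,0,5,sg),v,z)[:2] for v in rows],np.float32); f=cv2.fitLine(q,cv2.DIST_HUBER,0,.001,.001).ravel(); print(nm,f,np.degrees(np.arctan2(f[1],f[0])))
print('profile rows drawer col 270..305');
for u in(262,275,285,298,310): print(u,gt[150:222,u].astype(int).tolist())
for v in(170,187,200,209): print(v,gt[v,250:326].astype(int).tolist())
E
python3 m.py
```

```text
stand ((0.5496827960014343, 0.2480977475643158), (0.14955376088619232, 0.1588222086429596), 80.3162841796875)
top [148 171  26   7  69] z 0.056 cen [0.5975 0.2656] ang 80.9 ends [[0.5914999842643738, 0.2289000004529953], [0.6032000184059143, 0.30169999599456787]]
top [148 171  26   7  69] z 0.074 cen [0.5957 0.262 ] ang 80.9 ends [[0.589900016784668, 0.22579999268054962], [0.6014000177383423, 0.29760000109672546]]
top [176 177  14   4  32] z 0.056 cen [0.5849 0.2007] ang 80.0 ends [[0.58160001039505, 0.18279999494552612], [0.5881999731063843, 0.22030000388622284]]
top [176 177  14   4  32] z 0.074 cen [0.5834 0.1979] ang 80.0 ends [[0.5800999999046326, 0.18029999732971191], [0.5867000222206116, 0.21729999780654907]]
top [144 201  27   7  67] z 0.056 cen [0.5116 0.2765] ang 80.0 ends [[0.504800021648407, 0.23839999735355377], [0.5181000232696533, 0.31369999051094055]]
top [144 201  27   7  67] z 0.074 cen [0.511  0.2727] ang 80.0 ends [[0.5044000148773193, 0.23520000278949738], [0.5174000263214111, 0.3093000054359436]]
top [173 206  14   4  33] z 0.056 cen [0.5002 0.2106] ang 80.0 end
[... 4169 characters left out ...]
154, 156, 156]
200 [160, 160, 160, 160, 159, 159, 157, 156, 157, 154, 143, 116, 94, 84, 87, 95, 97, 97, 95, 97, 94, 93, 98, 97, 98, 104, 111, 108, 99, 97, 96, 99, 107, 113, 118, 115, 106, 101, 100, 100, 102, 99, 94, 95, 95, 93, 97, 97, 95, 92, 90, 91, 93, 92, 94, 91, 92, 92, 84, 71, 49, 54, 82, 114, 140, 153, 158, 156, 156, 156, 158, 158, 159, 158, 158, 159]
209 [158, 158, 159, 160, 161, 157, 146, 132, 120, 116, 114, 107, 102, 100, 99, 101, 100, 100, 97, 99, 98, 99, 97, 99, 99, 97, 93, 95, 96, 95, 95, 97, 98, 99, 100, 99, 100, 98, 100, 99, 96, 95, 97, 95, 96, 95, 93, 95, 93, 94, 94, 94, 94, 97, 95, 97, 92, 93, 95, 95, 92, 93, 92, 96, 99, 101, 103, 105, 114, 128, 145, 154, 155, 156, 156, 157]
```

The low divider's centre is about (0.5085, 0.2545) with yaw ≈ -10°. The tab, both shoulders and the stand slot agree on that within 2 mm. Moving toward it now.

step_arm([
  [85, 0.3, -0.35, 0, 0],
  [60, 0.56, -0.65, -0.05, 0],
  [50, 0.56, -0.65, -0.05, 0],
  [45, 0.56, -0.65, -0.05, 0],
  [45, 0.56, -0.65, -0.05, 0],
  [45, 0.56, -0.65, -0.05, 0],
  [45, 0.56, -0.65, -0.05, 0],
  [45, 0.56, -0.65, -0.05, 0],
  [45, 0.56, -0.65, -0.05, 0],
  [45, 0.56, -0.65, 0, 0],
  [45, 0.56, -0.65, 0, 0],
  [45, 0.56, -0.65, 0, 0],
])

```text
time: 1.3
eef_pos: [0.3707, -0.0818, 0.2512]
orientation: [0.986, 0.165, 0.0, 0.0]
force: [1.3, -0.9, 0.3]
width: 0.0453
grasp_force: 0.0
```

step_arm([
  [45, 0, 0, 0, -1],
  [45, 0, 0, 0, -1],
  [45, 0, 0, 0, -1],
  [45, 0, 0, 0, -1],
  [45, 0, 0, 0, -1],
  [45, 0, 0, 0, -1],
  [45, 0, 0, 0, -1],
  [45, 0, 0, 0, -1],
  [45, 0, 0, 0, -1],
  [45, 0, 0, 0, -1],
  [45, 0, 0, 0, -1],
  [45, 0, 0, 0, -1],
])

```text
time: 2.5
eef_pos: [0.3703, -0.0834, 0.251]
orientation: [0.77, 0.638, -0.0, -0.0]
force: [0.2, -0.5, 0.2]
width: 0.0449
grasp_force: 0.0
```

```bash
cat >> h.py <<'E'
def togo(p,psi_deg):
    from scipy.spatial.transform import Rotation as R
    s=bot.read_state(); M=R.from_quat(s['orientation']).as_matrix(); psi=np.degrees(np.arctan2(M[1,0],M[0,0]))
    print('t',round(s['time'],2),'pos',np.round(s['eef_pos'],4),'psi',round(psi,2),'tilt',np.round(M[:,2],3),'F',np.round(s['force'],1),'w',round(s['width'],4),'gf',round(s['grasp_force'],1))
    print('shift units',np.round(M.T@(np.array(p)-s['eef_pos'])/.05,3),'turn units',round((psi-psi_deg)/5,3))
E
python3 - <<'E'
from h import *
togo([.5085,.2545,.20],80)
T=pickle.load(open('top0.pkl','rb'));S=pickle.load(open('scene0.pkl','rb'))
print('ribs z.122',[onz(T,u,v,.122).round(4).tolist() for u,v in((310,186.15),(265,187.0))])
print('front',[onz(T,u,211.5,.146).round(4).tolist() for u in(262,310)], 'plate ends',[onz(T,u,209,.146).round(4).tolist() for u in(256.8,319.7)])
print('cabfront edge',[onz(T,u,156.3,.162).round(4).tolist() for u in(262,310)])
g=cv2.cvtColor(T['color'],cv2.COLOR_BGR2GRAY)
print(g[178:196,260:270].tolist(),g[178:196,304:313].tolist())
E
```

```text
t 2.5 pos [ 0.3703 -0.0834  0.251 ] psi 79.27 tilt [-0.001  0.    -1.   ] F [ 0.2 -0.5  0.2] w 0.0449 gf 0.0
shift units [7.154 1.46  1.019] turn units -0.145
ribs z.122 [[0.5504, -0.1592, 0.122], [0.5504, -0.0351, 0.122]]
front [[0.483, -0.0249, 0.146], [0.4804, -0.1543, 0.146]] plate ends [[0.49, -0.011, 0.146], [0.4867, -0.1806, 0.146]]
cabfront edge [[0.6302, -0.0274, 0.162], [0.6279, -0.1559, 0.162]]
[[129, 109, 100, 98, 96, 94, 95, 96, 94, 95], [126, 108, 98, 96, 95, 98, 95, 96, 94, 96], [125, 105, 96, 93, 95, 100, 98, 96, 95, 97], [123, 104, 94, 98, 99, 100, 98, 98, 96, 96], [125, 103, 97, 104, 104, 104, 103, 99, 95, 95], [126, 104, 95, 102, 104, 106, 101, 97, 96, 96], [128, 105, 94, 93, 95, 93, 90, 88, 90, 92], [128, 103, 91, 84, 80, 80, 75, 81, 89, 95], [130, 103, 89, 76, 78, 78, 81, 82, 89, 94], [129, 103, 89, 80, 87, 91, 95, 93, 93, 95], [129, 104, 89, 89, 97, 106, 108, 102, 99, 99], [129, 105, 98, 98, 106, 110, 110, 103, 97, 98], [128, 106, 96, 98, 104, 106, 102, 95, 93, 94], [131, 106, 93, 90, 91, 94, 93, 91, 94, 97], [131, 106, 90, 82, 84, 91, 93, 92, 95, 97], [135, 111, 90, 80, 85, 92, 94, 96, 96, 96], [143, 117, 93, 83, 86, 94, 97, 97, 96, 95], [146, 119, 94, 83, 87, 94, 98, 97, 98, 98]] [[94, 93, 91, 91, 85, 64, 49, 64, 90], [92, 93, 94, 91, 85, 64, 52, 61, 91], [92, 94, 94, 93, 86, 70, 56, 66, 92], [93, 93, 93, 94, 94, 81, 71, 75, 95], [93, 89, 89, 98, 102, 97, 87, 87, 99], [89, 82, 82, 93, 102, 103, 98, 91, 99], [87, 78, 73, 83, 91, 91, 85, 84, 92], [90, 80, 77, 80, 80, 71, 65, 68, 92], [90, 86, 88, 87, 82, 66, 53, 60, 89], [92, 89, 91, 94, 92, 77, 64, 65, 88], [90, 87, 86, 92, 95, 91, 80, 76, 93], [89, 78, 76, 86, 96, 100, 93, 88, 96], [88, 78, 71, 79, 93, 95, 90, 85, 96], [91, 83, 78, 80, 82, 77, 68, 71, 93], [92, 91, 88, 87, 81, 70, 54, 62, 88], [93, 93, 91, 92, 85, 70, 50, 56, 86], [94, 94, 93, 94, 87, 69, 53, 59, 83], [94, 94, 95, 92, 87, 71, 51, 57, 81]]
```

step_arm([
  [45, 0.5, 0.1, 0, -0.14],
  [45, 0.8, 0.165, 0, 0],
  [45, 0.8, 0.165, 0, 0],
  [45, 0.8, 0.165, 0, 0],
  [45, 0.8, 0.165, 0, 0],
  [45, 0.8, 0.165, 0, 0],
  [45, 0.8, 0.165, 0.2, 0],
  [45, 0.8, 0.165, 0.4, 0],
  [45, 0.8, 0.165, 0.4, 0],
  [45, 0.25, 0.05, 0, 0],
  [45, 0, 0, 0, 0],
])

```text
time: 3.6
eef_pos: [0.5067, 0.2563, 0.2001]
orientation: [0.767, 0.642, -0.001, -0.0]
force: [-1.1, -1.8, 0.9]
width: 0.0451
grasp_force: 0.0
```

Run:
```python
from h import *
c=shot('scene','scene1'); cv2.imwrite('pics/crop2.png',cv2.resize(c['color'][60:290,200:420],None,fx=2.6,fy=2.6,interpolation=cv2.INTER_CUBIC))
togo([.5085,.2545,.046],80)
```

```text
t 3.65 pos [0.5065 0.255  0.2009] psi 79.84 tilt [-0.001 -0.001 -1.   ] F [ 0.  -1.1  0.7] w 0.045 gf 0.0
shift units [2.000e-03 4.400e-02 3.098e+00] turn units -0.031
```

View pics/crop2.png

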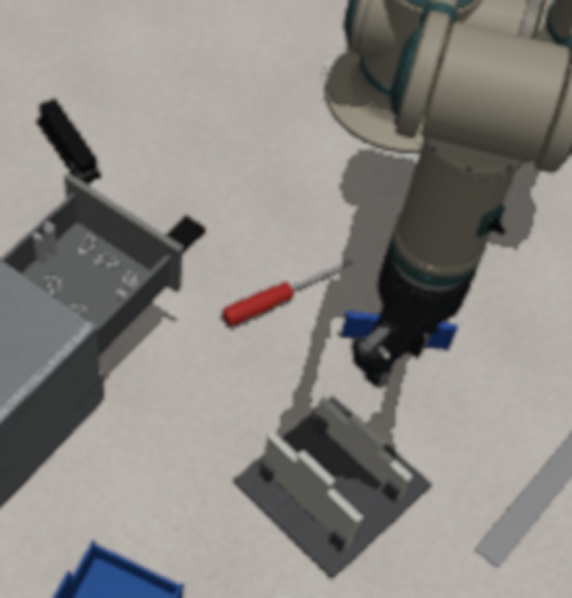

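The gripper hangs above the lower plate (crop ≈(350,440)) and the stand is undisturbed. Descending over the tab.

step_arm([
  [45, 0, 0.04, 0.3, -0.03],
  [45, 0, 0, 0.6, 0],
  [45, 0, 0, 0.6, 0],
  [45, 0, 0, 0.6, 0],
  [45, 0, 0, 0.4, 0],
  [45, 0, 0, 0.3, 0],
  [45, 0, 0, 0.2, 0],
  [45, 0, 0, 0.1, 0],
  [45, 0, 0, 0, 0],
])

```text
time: 4.55
eef_pos: [0.5087, 0.254, 0.0466]
orientation: [0.767, 0.642, -0.0, 0.0]
force: [0.8, 0.1, -0.3]
width: 0.045
grasp_force: 0.0
```

Run:
```python
from h import *
togo([.5085,.2545,.046],80)
```

```text
t 4.55 pos [0.5087 0.254  0.0466] psi 79.88 tilt [ 0. -0. -1.] F [ 0.8  0.1 -0.3] w 0.045 gf 0.0
shift units [ 0.009 -0.006  0.012] turn units -0.025
```

step_arm([
  [20, 0, 0, 0, 0],
  [14, 0, 0, 0, 0],
  [0, 0, 0, 0, 0],
  [0, 0, 0, 0, 0],
  [0, 0, 0, 0, 0],
  [0, 0, 0, 0, 0],
  [0, 0, 0, 0, 0],
])

```text
time: 5.25
eef_pos: [0.5095, 0.255, 0.0472]
orientation: [0.766, 0.642, 0.001, 0.0]
force: [0.8, -0.8, 5.9]
width: 0.0066
grasp_force: 59.4
```

step_arm([
  [0, 0, 0, -0.1, 0],
  [0, 0, 0, -0.3, 0],
  [0, 0, 0, -0.5, 0],
  [0, 0, 0, -0.6, 0],
  [0, 0, 0, -0.6, 0],
  [0, 0, 0, -0.6, 0],
  [0, 0, 0, -0.6, 0],
  [0, 0, 0, -0.6, 0],
  [0, 0, 0, -0.3, 0],
  [0, 0, 0, 0, 0],
])

```text
time: 6.25
eef_pos: [0.5096, 0.2552, 0.2586]
orientation: [0.766, 0.642, 0.002, 0.001]
force: [-0.2, 0.5, 0.1]
width: 0.0074
grasp_force: 58.6
```

Run:
```python
from h import *
togo([.551,-.096,.25],88.75)
```

```text
t 6.25 pos [0.5096 0.2552 0.2586] psi 79.93 tilt [ 0.004  0.002 -1.   ] F [-0.2  0.5  0.1] w 0.0074 gf 58.6
shift units [-6.772  2.043  0.165] turn units -1.764
```

step_arm([
  [0, -0.4, 0.1, 0, 0],
  [0, -0.8, 0.243, 0, 0],
  [0, -0.8, 0.243, 0, 0],
  [0, -0.8, 0.243, 0, 0],
  [0, -0.8, 0.243, 0, 0],
  [0, -0.8, 0.243, 0, 0],
  [0, -0.8, 0.243, 0, 0],
  [0, -0.8, 0.243, 0, 0],
  [0, -0.6, 0.2, 0, -0.9],
  [0, 0, 0, 0, -0.86],
  [0, 0, 0, 0, 0],
  [0, 0, 0, 0, 0],
])

```text
time: 7.45
eef_pos: [0.5486, -0.0872, 0.255]
orientation: [0.715, 0.699, -0.001, -0.001]
force: [-0.2, 0.7, -0.8]
width: 0.0071
grasp_force: 58.6
```

Run:
```python
from h import *
c=shot('scene','scene2');d=shot('top','top2')
a=cv2.resize(c['color'][90:240,170:310],None,fx=2.85,fy=3.4,interpolation=cv2.INTER_CUBIC)
b=cv2.resize(d['color'][130:230,240:335],None,fx=4.2,fy=4.2,interpolation=cv2.INTER_CUBIC)
o=np.zeros((520,800,3),np.uint8);o[:510,:399]=a;o[:420,400:799]=b
cv2.imwrite('pics/crop3.png',cv2.convertScaleAbs(o,alpha=1.4))
togo([.551,-.096,.25],88.75)
```

```text
t 7.55 pos [ 0.549  -0.0868  0.2557] psi 88.72 tilt [-0.001  0.001 -1.   ] F [-0.5  0.  -1.4] w 0.0071 gf 58.6
shift units [-0.183  0.044  0.113] turn units -0.007
```

View pics/crop3.png

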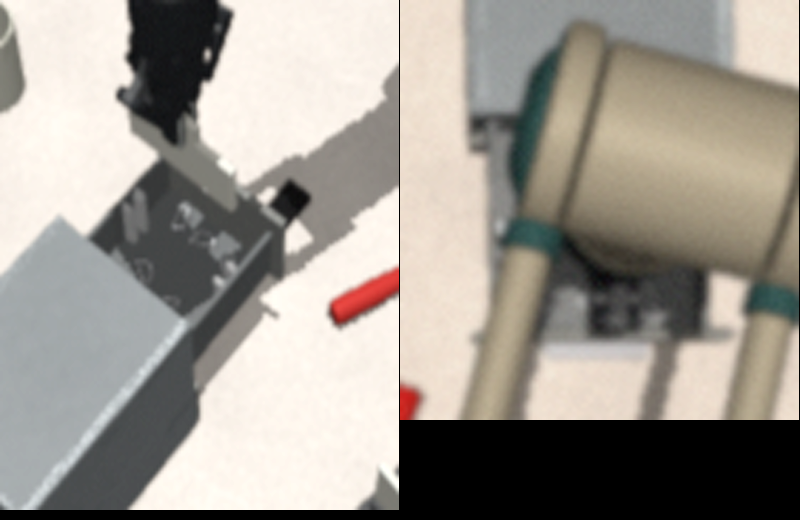

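The low divider hangs over the drawer with its +y end at crop ≈(230,190), and the top view is hidden by the arm. I'll check the groove and the held plate against the calibration in the scene view.

Run:
```python
from h import *
T=pickle.load(open('top0.pkl','rb'));S=pickle.load(open('scene0.pkl','rb'));S2=pickle.load(open('scene2.pkl','rb'))
yw=np.radians(-1.25);ex=np.array([np.cos(yw),np.sin(yw),0]);ey=np.array([-ex[1],ex[0],0]);ez=np.array([0,0,1.])
G=np.array([.551,-.096,.075])
fr=[G-ex*68+ez*71+ey*s*84 for s in(1,-1)]+[G-ex*60+ez*71+ey*s*84 for s in(1,-1)] if 0 else [G-ex*.068+ez*.071+ey*s*.084 for s in(1,-1)]+[G+ez*.047+ey*s*.067 for s in(1,-1)]+[G+ey*s*.061 for s in(1,-1)]
P=np.array([.549,-.0868,.2557-.038]) # divider origin
dv=[P+ey*.064,P+ey*.064+ez*.048,P-ey*.064,P-ey*.064+ez*.048,P+ez*.066+ey*.0225]
def crop(c,pts,x0,y0,x1,y1,f):
    im=cv2.resize(c['color'][y0:y1,x0:x1],None,fx=f,fy=f,interpolation=cv2.INTER_CUBIC); im=cv2.convertScaleAbs(im,alpha=1.5)
    for p in pts:
        u,v=px(c,p); a=(int((u-x0+.5)*f),int((v-y0+.5)*f)); cv2.drawMarker(im,a,(0,0,255),cv2.MARKER_CROSS,9,1)
    return im
a=crop(S,fr,200,125,280,200,5);b=crop(T,fr,248,178,328,220,5);d=crop(S2,dv,200,115,265,155,6)
o=np.zeros((600,800,3),np.uint8);o[:375,:400]=a;o[:210,400:]=b;o[360:600,405:795]=d
cv2.imwrite('pics/crop4.png',o)
```

```text
(no output)
```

View pics/crop4.png

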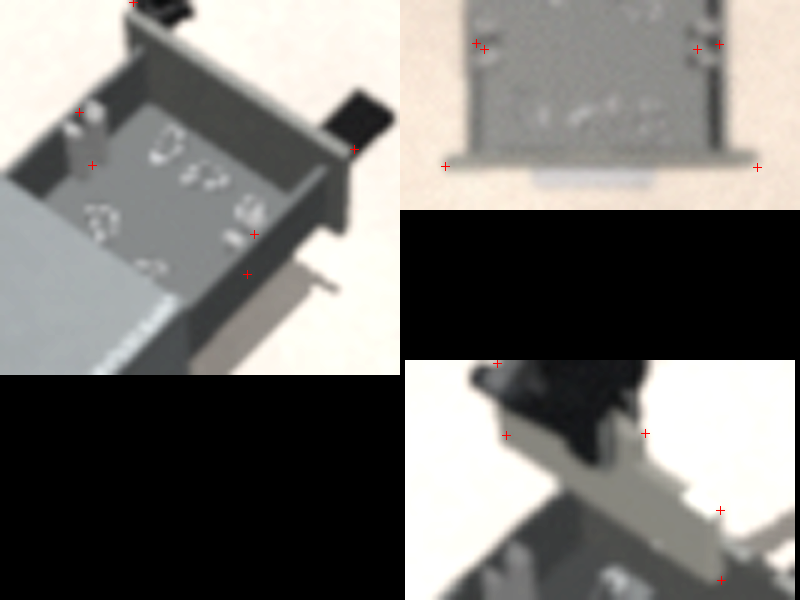

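Marks from groove (0.551, -0.096) land on the front-plate corners and ribs in the top view within about 1 px. The held plate matches its predicted pose in the scene view, so I'm aligning and descending to just above the groove mouth.

step_arm([
  [0, -0.18, 0.06, 0, 0],
  [0, 0, 0, 0.3, 0],
  [0, 0, 0, 0.4, 0],
  [0, 0, 0, 0.4, 0],
  [0, 0, 0, 0.3, 0],
  [0, 0, 0, 0.2, 0],
  [0, 0, 0, 0.1, 0],
  [0, 0, 0, 0, 0],
])

```text
time: 8.35
eef_pos: [0.5522, -0.0967, 0.171]
orientation: [0.715, 0.699, -0.0, -0.0]
force: [0.0, 0.4, -0.1]
width: 0.0066
grasp_force: 58.6
```

Run:
```python
from h import *
c=shot('scene','scene3')
togo([.5517,-.096,.165],88.75)
im=cv2.resize(c['color'][115:205,190:290],None,fx=6,fy=6,interpolation=cv2.INTER_CUBIC); cv2.imwrite('pics/crop5.png',cv2.convertScaleAbs(im,alpha=1.4))
```

```text
t 8.4 pos [ 0.5526 -0.0968  0.1716] psi 88.73 tilt [ 0.001 -0.    -1.   ] F [-0.2  0.9 -0.6] w 0.0069 gf 58.6
shift units [ 0.016 -0.018  0.131] turn units -0.005
```

View pics/crop5.png

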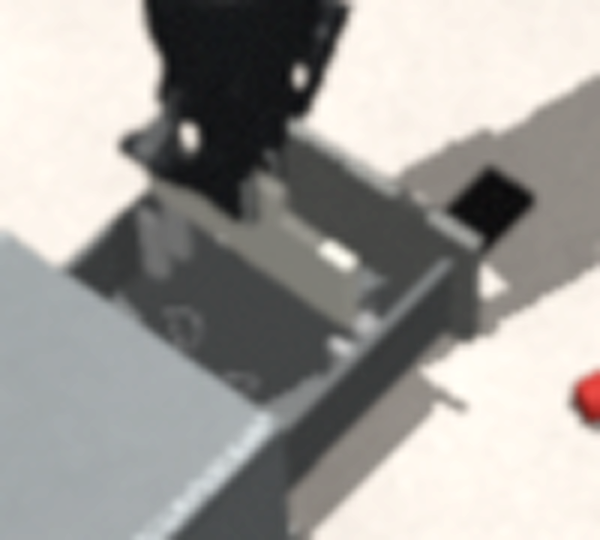

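The plate's +y end (352,322) sits about 10 mm above the two rib tops (343,347) and (368,322). Dropping straight down, it lands between them, so I'm inserting gently.

step_arm([
  [0, 0, -0.01, 0.12, 0],
  [0, 0, 0, 0.1, 0],
  [0, 0, 0, 0.1, 0],
  [0, 0, 0, 0.1, 0],
  [0, 0, 0, 0, 0],
])

```text
time: 8.9
eef_pos: [0.5515, -0.0967, 0.1495]
orientation: [0.715, 0.699, -0.0, -0.0]
force: [1.3, 0.1, 0.1]
width: 0.0069
grasp_force: 58.5
```

step_arm([
  [0, 0, 0, 0.12, 0],
  [0, 0, 0, 0.12, 0],
  [0, 0, 0, 0.12, 0],
  [0, 0, 0, 0.12, 0],
  [0, 0, 0, 0.1, 0],
  [0, 0, 0, 0, 0],
])

```text
time: 9.5
eef_pos: [0.5515, -0.0967, 0.1204]
orientation: [0.715, 0.699, -0.0, -0.0]
force: [0.2, -0.8, -0.3]
width: 0.007
grasp_force: 58.6
```

step_arm([
  [0, 0, 0, 0.05, 0],
  [0, 0, 0, 0.04, 0],
  [0, 0, 0, 0.03, 0],
  [0, 0, 0, 0, 0],
])

```text
time: 9.9
eef_pos: [0.5517, -0.0967, 0.1152]
orientation: [0.715, 0.699, -0.0, 0.0]
force: [0.7, -0.2, -1.8]
width: 0.0069
grasp_force: 58.6
```

step_arm([
  [0, 0, 0, 0.02, 0],
  [0, 0, 0, 0.02, 0],
  [0, 0, 0, 0, 0],
])

```text
time: 10.2
eef_pos: [0.552, -0.0968, 0.1141]
orientation: [0.715, 0.699, 0.0, 0.0]
force: [-0.8, 0.9, 4.9]
width: 0.0069
grasp_force: 59.2
```

Contact with the floor shows at 4.9 N, with TCP z matching the expected seat height. Releasing and going up.

step_arm([
  [22, 0, 0, 0, 0],
  [22, 0, 0, 0, 0],
  [22, 0, 0, 0, 0],
  [22, 0, 0, 0, 0],
  [22, 0, 0, -0.1, 0],
  [22, 0, 0, -0.3, 0],
  [22, 0, 0, -0.5, 0],
  [22, 0, 0, -0.6, 0],
  [22, 0, 0, -0.6, 0],
  [22, 0, 0, -0.4, 0],
  [22, 0, 0, 0, 0],
])

```text
time: 11.3
eef_pos: [0.5537, -0.0973, 0.2419]
orientation: [0.715, 0.699, 0.002, 0.003]
force: [0.1, 0.9, -0.7]
width: 0.022
grasp_force: 0.0
```

step_arm([
  [0, 0, -0.4, 0, 0],
  [0, 0, -0.8, 0, 0],
  [0, 0, -0.8, 0, 0],
  [0, 0, -0.5, 0, 0],
  [0, 0, 0, 0, 0],
  [0, 0, 0, 0, 0],
])

```text
time: 11.9
eef_pos: [0.4267, -0.0939, 0.2379]
orientation: [0.715, 0.699, 0.0, 0.0]
force: [-0.0, -0.6, -0.4]
width: -0.0001
grasp_force: 0.0
```

Run:
```python
from h import *
c=shot('scene','scene4');d=shot('top','top4')
togo([.43,-.0935,.108],88.75)
a=cv2.resize(c['color'][115:205,190:290],None,fx=4,fy=4,interpolation=cv2.INTER_CUBIC)
b=cv2.resize(d['color'][140:230,245:340],None,fx=4,fy=4,interpolation=cv2.INTER_CUBIC)
o=np.zeros((360,800,3),np.uint8);o[:,:400]=a;o[:,405:785]=b
cv2.imwrite('pics/crop6.png',cv2.convertScaleAbs(o,alpha=1.4))
```

```text
t 12.0 pos [ 0.4278 -0.0941  0.238 ] psi 88.72 tilt [ 0.001 -0.    -1.   ] F [ 0.4 -0.3  0.3] w 0.0001 gf 0.0
shift units [0.014 0.043 2.6  ] turn units -0.006
```

View pics/crop6.png

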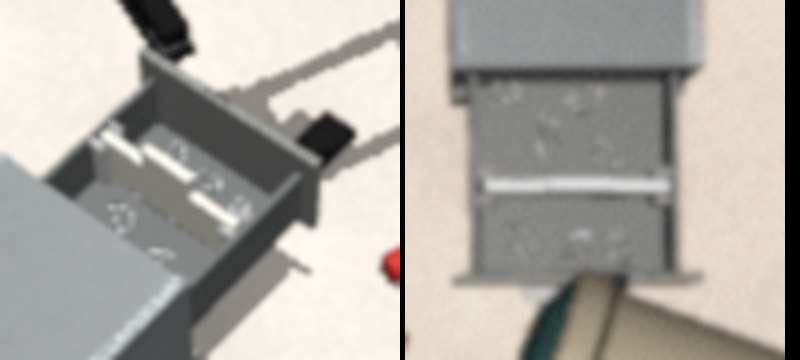

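The divider sits in both grooves across the drawer, with its shoulders level with the side walls. Now down in front of the drawer.

step_arm([
  [0, 0, 0, 0.4, 0],
  [0, 0, 0, 0.7, 0],
  [0, 0, 0, 0.7, 0],
  [0, 0, 0, 0.5, 0],
  [0, 0, 0, 0.3, 0],
  [0, 0, 0.1, 0, 0],
  [0, 0, 0.2, 0, 0],
  [0, 0, 0.2, 0, 0],
  [0, 0, 0.1, 0, 0],
  [0, 0, 0.1, 0, 0],
])

```text
time: 13.0
eef_pos: [0.4632, -0.0949, 0.109]
orientation: [0.715, 0.699, 0.0, 0.001]
force: [-1.6, -0.2, 0.7]
width: 0.0001
grasp_force: 0.0
```

step_arm([
  [0, 0, 0.1, 0, 0],
  [0, 0, 0.1, 0, 0],
  [0, 0, 0.15, 0, 0],
  [0, 0, 0.15, 0, 0],
  [0, 0, 0.15, 0, 0],
  [0, 0, 0.15, 0, 0],
])

```text
time: 13.6
eef_pos: [0.5022, -0.0952, 0.1083]
orientation: [0.715, 0.699, 0.0, -0.0]
force: [-2.5, 1.3, 2.7]
width: -0.0001
grasp_force: 2.0
```

step_arm([
  [0, 0, 0.15, 0, 0],
  [0, 0, 0.15, 0, 0],
  [0, 0, 0.15, 0, 0],
  [0, 0, 0.15, 0, 0],
  [0, 0, 0.15, 0, 0],
  [0, 0, 0.15, 0, 0],
  [0, 0, 0.15, 0, 0],
  [0, 0, 0.15, 0, 0],
  [0, 0, 0.15, 0, 0],
  [0, 0, 0.15, 0, 0],
  [0, 0, 0.15, 0, 0],
])

```text
time: 14.7
eef_pos: [0.5849, -0.0975, 0.1083]
orientation: [0.715, 0.699, -0.0, 0.0]
force: [-2.4, 3.1, 2.1]
width: -0.0002
grasp_force: 2.4
```

step_arm([
  [0, 0, 0.08, 0, 0],
  [0, 0, 0.08, 0, 0],
  [0, 0, 0.08, 0, 0],
  [0, 0, 0.04, 0, 0],
  [0, 0, 0, 0, 0],
])

```text
time: 15.2
eef_pos: [0.5922, -0.0979, 0.1084]
orientation: [0.715, 0.699, -0.004, -0.004]
force: [-15.5, 1.3, 11.1]
width: -0.0002
grasp_force: 2.0
```

Run:
```python
from h import *
c=shot('scene','scene5')
togo([.607,-.0975,.108],88.75)
a=cv2.resize(c['color'][100:220,150:280],None,fx=5,fy=5,interpolation=cv2.INTER_CUBIC)
cv2.imwrite('pics/crop7.png',cv2.convertScaleAbs(a,alpha=1.4))
yw=np.radians(-1.25)
for d in(.6145,.621): print('plate +y top corner if outer at',d,(np.array(px(c,[d+.084*.0218,-.098+.084,.146]))-[150,100])*5)
```

```text
t 15.25 pos [ 0.5922 -0.0979  0.1084] psi 88.75 tilt [-0.012 -0.    -1.   ] F [-15.4   1.5  12.2] w 0.0002 gf 2.0
shift units [0.014 0.295 0.005] turn units 0.001
plate +y top corner if outer at 0.6145 [447.66770607 421.57405266]
plate +y top corner if outer at 0.621 [439.87711813 429.4949002 ]
```

View pics/crop7.png

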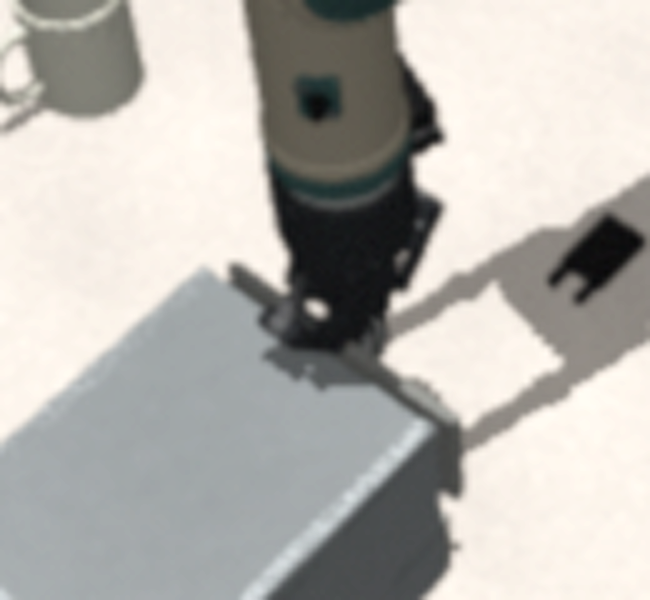

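The drawer is almost shut, with a small gap left at the plate (crop ≈(455,425)). 15 N fits the detent, so I'm pushing on in small steps.

step_arm([
  [0, 0, 0.05, 0, 0],
  [0, 0, 0.05, 0, 0],
  [0, 0, 0, 0, 0],
])

```text
time: 15.55
eef_pos: [0.5919, -0.0978, 0.1086]
orientation: [0.715, 0.699, -0.008, -0.008]
force: [-28.5, 1.0, 18.7]
width: -0.0
grasp_force: 1.8
```

The drawer isn't advancing, and there is an upward force, so the wide knuckles (closing axis along x) are probably meeting the cabinet edge. I'll back off, turn the tool 90° to present its thin side, and look.

step_arm([
  [0, 0, -0.2, 0, 0],
  [0, 0, -0.3, 0, 0],
  [0, 0, -0.5, 0, 0],
  [0, 0, -0.8, 0, 0],
  [0, 0, -0.8, 0, 0],
  [0, 0, -0.4, -0.24, 0],
  [0, 0, 0, 0, 1],
  [0, 0, 0, 0, 1],
  [0, 0, 0, 0, 1],
  [0, 0, 0, 0, 1],
  [0, 0, 0, 0, 1],
  [0, 0, 0, 0, 1],
])

```text
time: 16.75
eef_pos: [0.4544, -0.0959, 0.1204]
orientation: [0.872, 0.489, 0.0, 0.002]
force: [-0.2, 0.6, 0.9]
width: -0.0
grasp_force: 0.0
```

step_arm([
  [0, 0, 0, 0, 1],
  [0, 0, 0, 0, 1],
  [0, 0, 0, 0, 1],
  [0, 0, 0, 0, 1],
  [0, 0, 0, 0, 1],
  [0, 0, 0, 0, 1],
  [0, 0, 0, 0, 1],
  [0, 0, 0, 0, 1],
  [0, 0, 0, 0, 1],
  [0, 0, 0, 0, 1],
  [0, 0, 0, 0, 1],
  [0, 0, 0, 0, 1],
])

```text
time: 17.95
eef_pos: [0.4544, -0.0959, 0.1204]
orientation: [1.0, -0.013, 0.001, 0.001]
force: [-0.8, 0.1, -0.2]
width: 0.0001
grasp_force: 0.0
```

Run:
```python
from h import *
c=shot('scene','scene6');d=shot('top','top6')
togo([.58,-.0975,.12],-1.25)
g=cv2.cvtColor(d['color'],cv2.COLOR_BGR2GRAY)
for u in(256,262,270,300,308,316): print(u,g[140:178,u].tolist())
a=cv2.resize(c['color'][125:205,165:265],None,fx=4,fy=4,interpolation=cv2.INTER_CUBIC)
b=cv2.resize(d['color'][120:220,240:335],None,fx=4,fy=4,interpolation=cv2.INTER_CUBIC)
o=np.zeros((400,800,3),np.uint8);o[:320,:400]=a;o[:,405:785]=b
cv2.imwrite('pics/crop8.png',cv2.convertScaleAbs(o,alpha=1.4))
```

```text
t 18.05 pos [ 0.4542 -0.0957  0.1204] psi -1.28 tilt [ 0.002 -0.002 -1.   ] F [ 0.2 -0.2  0.6] w -0.0004 gf 0.0
shift units [ 2.516 -0.019  0.013] turn units -0.005
256 [111, 109, 106, 110, 110, 109, 105, 103, 104, 104, 104, 103, 106, 110, 112, 112, 107, 97, 89, 90, 90, 95, 101, 106, 111, 108, 108, 112, 118, 129, 141, 145, 149, 149, 150, 151, 151, 153]
262 [107, 109, 109, 111, 107, 110, 109, 109, 111, 110, 113, 110, 113, 111, 111, 106, 92, 68, 60, 70, 76, 81, 83, 92, 95, 83, 57, 39, 48, 66, 89, 118, 143, 152, 153, 153, 153, 153]
270 [109, 109, 108, 107, 105, 108, 109, 109, 108, 109, 108, 107, 108, 109, 109, 105, 92, 65, 47, 46, 56, 75, 88, 100, 95, 83, 53, 40, 52, 70, 91, 118, 142, 151, 153, 153, 152, 153]
300 [105, 105, 104, 104, 104, 105, 104, 105, 104, 104, 104, 104, 105, 106, 106, 101, 85, 63, 47, 58, 80, 98, 103, 99, 95, 78, 53, 46, 64, 88, 117, 144, 153, 153, 154, 152, 153, 156]
308 [103, 102, 103, 103, 104, 102, 102, 103, 105, 106, 105, 104, 103, 105, 103, 98, 82, 57, 41, 42, 62, 79, 90, 93, 88, 70, 47, 40, 57, 75, 91, 118, 143, 153, 155, 154, 155, 155]
316 [117, 118, 117, 120, 118, 122, 122, 121, 120, 121, 123, 123, 120, 121, 120, 111, 89, 68, 82, 113, 134, 134, 118, 102, 91, 89, 102, 130, 146, 151, 154, 155, 157, 157, 157, 154, 154, 154]
```

View pics/crop8.png

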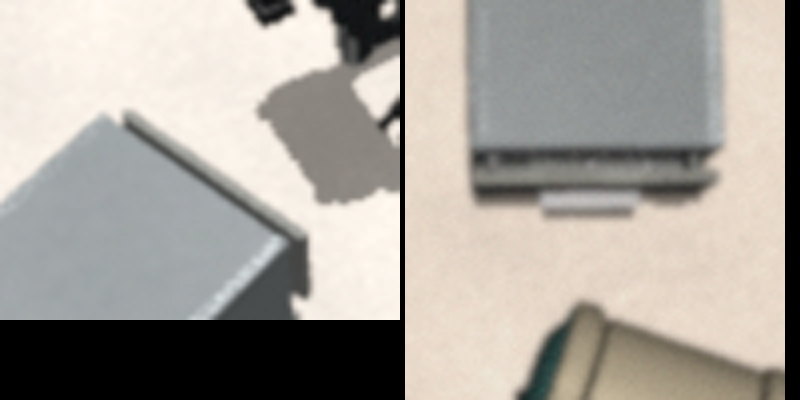

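The drawer is still about 10–15 mm open, with a gap visible at top-crop rows 150–165. Pushing with the thin side of the fingers.

step_arm([
  [0, 0.3, -0.02, 0, 0],
  [0, 0.6, 0, 0, 0],
  [0, 0.6, 0, 0, 0],
  [0, 0.6, 0, 0, 0],
  [0, 0.3, 0, 0, 0],
  [0, 0.15, 0, 0, 0],
  [0, 0.1, 0, 0, 0],
  [0, 0.1, 0, 0, 0],
  [0, 0.1, 0, 0, 0],
  [0, 0, 0, 0, 0],
])

```text
time: 19.05
eef_pos: [0.5959, -0.0968, 0.1204]
orientation: [1.0, -0.011, 0.0, 0.0]
force: [0.1, 0.1, -0.4]
width: 0.0
grasp_force: 0.0
```

step_arm([
  [0, 0.1, 0, 0, 0],
  [0, 0.1, 0, 0, 0],
  [0, 0, 0, 0, 0],
])

```text
time: 19.35
eef_pos: [0.6043, -0.0968, 0.1203]
orientation: [1.0, -0.011, -0.002, -0.0]
force: [-3.0, 0.4, 1.7]
width: -0.0003
grasp_force: 1.5
```

step_arm([
  [0, 0.08, 0, 0, 0],
  [0, 0.08, 0, 0, 0],
  [0, 0, 0, 0, 0],
])

```text
time: 19.65
eef_pos: [0.6097, -0.0967, 0.1202]
orientation: [1.0, -0.011, -0.004, -0.0]
force: [-9.6, 0.3, 5.5]
width: -0.0001
grasp_force: 5.1
```

step_arm([
  [0, 0.06, 0, 0, 0],
  [0, 0.06, 0, 0, 0],
  [0, 0, 0, 0, 0],
])

```text
time: 19.95
eef_pos: [0.6097, -0.0967, 0.1202]
orientation: [1.0, -0.011, -0.011, -0.0]
force: [-22.1, -0.1, 14.3]
width: -0.0002
grasp_force: 11.2
```

There's a hard stop at TCP x = 0.610, where the shut position was expected. Backing off to look.

step_arm([
  [0, -0.2, 0, 0, 0],
  [0, -0.3, 0, 0, 0],
  [0, -0.6, 0, 0, 0],
  [0, -0.8, 0, 0, 0],
  [0, -0.8, 0, 0, 0],
  [0, -0.6, 0, -0.5, 0],
  [0, -0.3, 0, -0.8, 0],
  [0, 0, 0, -0.8, 0],
  [0, 0, 0, 0, 0],
  [0, 0, 0, 0, 0],
])

```text
time: 20.95
eef_pos: [0.441, -0.0936, 0.2265]
orientation: [1.0, -0.011, 0.002, 0.001]
force: [-0.3, 0.7, -0.7]
width: 0.0001
grasp_force: 0.0
```

Run:
```python
from h import *
c=shot('scene','scene7');d=shot('top','top7')
T0=pickle.load(open('top0.pkl','rb'));g=cv2.cvtColor(d['color'],cv2.COLOR_BGR2GRAY)
for u in(262,270,300,308): print(u,g[150:178,u].tolist())
a=cv2.resize(c['color'][110:290,150:380],None,fx=2,fy=2,interpolation=cv2.INTER_CUBIC)
b=cv2.resize(d['color'][70:260,90:440],None,fx=2.2,fy=1.2,interpolation=cv2.INTER_CUBIC)
c2=cv2.resize(d['color'][135:180,245:335],None,fx=3.6,fy=3.6,interpolation=cv2.INTER_CUBIC)
o=np.zeros((600,800,3),np.uint8);o[:360,:460]=a;o[:162,470:794]=c2;o[365:593,:770]=b
cv2.imwrite('pics/crop9.png',cv2.convertScaleAbs(o,alpha=1.4))
```

```text
262 [111, 111, 109, 109, 109, 104, 94, 80, 84, 91, 81, 52, 34, 30, 37, 65, 109, 141, 153, 152, 151, 149, 150, 149, 152, 152, 151, 151]
270 [107, 105, 107, 106, 108, 105, 92, 78, 84, 92, 81, 51, 33, 31, 38, 63, 107, 142, 150, 152, 155, 152, 151, 151, 150, 151, 151, 150]
300 [102, 105, 105, 105, 103, 98, 89, 83, 89, 82, 62, 43, 32, 33, 40, 69, 111, 143, 154, 153, 154, 152, 153, 151, 151, 150, 152, 155]
308 [102, 103, 105, 104, 102, 96, 85, 80, 88, 84, 64, 41, 32, 30, 45, 78, 118, 144, 153, 153, 152, 153, 153, 151, 154, 154, 152, 152]
```

View pics/crop9.png

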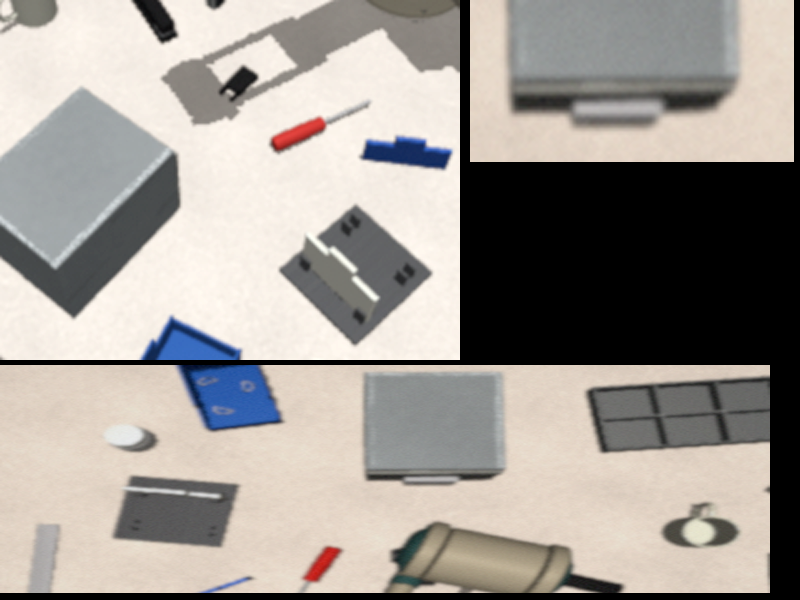

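The drawer is flush along its whole width, the taller divider is still in the stand, and the loose items are where they were. Handing in.

```bash
python3 -c "
from cell import bot
print(bot.finish_job())"
```

```text
the job is handed in; nothing more can be done
None
```

The low divider is seated in the drawer's grooves and the drawer is pushed fully shut. The taller divider is still in the stand, the loose items in view look undisturbed, and the job was handed in at about 21 s.

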